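# Lock the old battery in the child-safe jar

## Robot

A 7-joint arm with a two-finger parallel gripper is mounted at the origin on the work surface. World frame = base frame: x ahead of the robot, y to its left, z up, the work surface at z = 0. Lengths are in m, angles in degrees, forces in N, time in s.
With the tool pointing down it reaches from about 0.425 to 0.875 m from the base axis. Payload 4.7 kg.
Tool frame: the origin (TCP) lies on the centre line of the jaws, within the pads' length; the fingertips stand 14 mm ahead of it and the grasp point (between the pads) lies 5 mm behind it; z points along the fingers, y is the line along which they close (so a half turn about z gives the same grasp; the last joint's range is limited). The gripper opens to 87 mm and grips with 3 to 60 N. Pads are 19 mm wide; open, the fingers measure 117 mm over their backs; the gripper's body (75 mm by 190 mm) begins 51 mm behind the grasp point.
Start: joints at [71.224, 18.392, -4.016, 83.108, 1.295, 78.541, -3.26], TCP at [0.218, -0.612, 0.237] pointing down, gripper open.
Joint ranges: [-163.93, 163.93], [-17.29, 119.83], [-79.2, 71.16], [3.27, 140.29], [-89.18, 269.18], [5.43, 117.66], [-154.24, 154.24]. Speed limits (degrees/s): [147.25, 147.25, 180, 180, 180, 180, 180].

## Interface

Orientations are given as [roll, pitch, yaw] about the fixed x, y, z axes, in that order (R = Rz(yaw) Ry(pitch) Rx(roll)).
In Python, from cell import env gives the robot as it stands.
- The arm moves only by the tool jog_arm, never from a script. Its argument "motion" is a list that holds one entry, the list of rows, each a list of 7 numbers: the shift along the tool's x, y, z in units of 0.1 m (1.0 is 0.1 m), then the turn, a rotation vector about the tool's x, y, z in units of 180 degrees (1.0 is 180 degrees), then the closure, from 0 (fully open) to 1 (shut). A call has 1 to 5 rows; each row is the pose to reach, as a shift and turn from the pose commanded when the call began, along the tool's axes at that moment, turning the shorter way round; what a row does not reach only later rows make up. A row lasts 1/10 s, in which the tool goes at most 50 mm and 8.59 degrees, less where a joint would pass 70% of its speed; a pose out of reach is approached as far as the arm can. A call with a number of a shift or a turn outside -1 to 1 is refused whole. A call with a gripper value outside its range is refused whole. The fingers move at their own pace and stop on an object; "grip_force" is the grip in N (left out, the last holds). Time passes only in rows, so rows that repeat a pose let the fingers close. It gives the time, the measured TCP pose, the force, the opening and the grip force at its end, in the units of the state.
- env.get_obs(): the state, without advancing time (a new reading comes with each control period).
- env.read_camera(name): name is "scene" or "top" or "wrist"; returns (picture, depth): 420x560x3 uint8, red, green, blue; 420x560 float32, m along the optical axis (not along the pixel's ray), 0 where there is no reading.
- env.camera_info(name): a dict with "camera_matrix" (3x3 intrinsics, pixels), "origin" and "orientation" of the camera in the world; the wrist camera has in their place "mount" (4x4, takes a point from camera to tool coordinates, whose origin is the TCP and whose axes are the flange's). Camera axes: x right, y down, z forward; pixel columns grow to the right and rows downward; lengths in m; the calibration is good to about 2 mm. A picture is of the moment at which its call begins: read the wrist's pose just before it. camera_info takes no time and is no camera call.
- env.sign_off(): hands the job in; it is judged then, once.
The state is a dict: "time_s": time; "qpos": joint angles; "joint_velocities": joint speeds; "effort": joint torques, N m; "tool_pos": TCP position; "tool_rot": TCP orientation; "force": force on the tool from outside, world axes, zero at the start; "wrist_torque": the same for the moment, N m; "grip_width": finger opening in m; "grasp_force": force on a finger pad.
Only numpy, scipy, OpenCV 4.12 (cv2) and the standard library are available. Lean on these libraries where they do the work, as an engineer would, in place of code of your own. Each camera call takes 0.05 s, during which the arm holds its last target. There are 200 camera calls.

## Task

An old block battery has been left among the nursery toys: put it in the open child-safe jar that leans in its wooden rack, then close the jar. Set the cap on with its lugs in the two gaps of the neck, press it down against the spring and turn it clockwise (as you look down on the cap) until it stops, then let go so that it springs up and stays locked. Leave the toys standing where they are.

Things in the scene. Friction and masses are not known exactly. Their poses are not given: they have to be found in the camera images.
- jar: amber jar, fixed in a wooden rack, leaning 30 deg from vertical, mouth towards the robot's left. Origin: rim centre, 166 mm above the table. z: the jar's axis, out of the mouth; y is level; x points up and away from the lean. Body 96 mm across, 140 mm deep; mouth 54 mm wide inside. White shell round the neck 79 mm across, its top at z = 0. The rack's board ends 38 mm below the rim.
- neck_gap (a point): one of the two gaps in the neck's shell where the cap's lugs go down: at the rim, 37 mm from the axis, on the jar's +x; the other faces it, on -x. Each is 42 deg wide, so a lug has about 11 deg of play either way. Counter-clockwise of each gap the shell is solid: the cap turns clockwise only.
- neck_ridge (a point): red-dotted ridge next clockwise (negative about z) of the +x gap, from 21 to 46 deg: the shell is 10 mm deep here, so the cap's origin must be more than 15 mm below the rim for its lugs to pass beneath. Fully pressed home, the cap's lid meets the shell's top and its origin is 17.5 mm below the rim.
- neck_pocket (a point): green-dotted pocket after the ridge, 46 to 86 deg clockwise of the gap, middle (this point) 66 deg; the shell is only 5 mm deep, so a lug let go here springs up and the cap rests locked with its origin 10 mm below the rim. A solid end stop follows: a cap turned clockwise is stopped at about 76 deg. Same on the other side.
- spring_ring (a joint): grey ring in the jar's mouth, 63 mm outside, 56 mm inside, on a spring along the jar's axis. Value: how far it is pushed down, m: 0 (its top stands 11 mm above the rim) to 0.011 (flush). It pushes the cap up with 3 N at 0 and about 10 N when flush; it meets the cap when the cap's origin is 6.5 mm below the rim.
- cap: the jar's cap, loose, 70 g, lying open side down: white shell 90 mm outside, 84 mm inside, 21.5 mm high, inner depth 17.5 mm. Origin: centre of its open lower edge; z up out of the lid. The cap is the same after a half turn about z.
- cap_grip (a point): middle of the cap's orange wing grip, 33.5 mm above the cap's origin: a bar 50 mm long (cap's x), 14 mm thick (cap's y), 24 mm high (21.5 to 45.5 mm above the lower edge)
- cap_lug (a point): one of the cap's two inner lugs, on its +x, 38 mm from the axis (the other on -x), under the grip's ends, marked by orange dots on the lid; each 12 mm wide, 5 mm high at the lower edge, reaching in to 34.5 mm from the axis
- battery: nine-volt style block battery, black with a copper-coloured top, standing on end: 26 mm (its x) by 17.5 mm (its y) by 47 mm high, 45 g. Origin: centre of its underside, z up.
- battery_mid (a point): middle of the battery, 23.5 mm above its underside
- teacup: white doll's teacup 60 mm across, 45 mm high, handle to its +y; origin under its centre. Leave alone.
- skittle: blue wooden skittle 40 mm across, 90 mm tall; origin under its centre. Leave alone.
- wagon_red: red toy wagon 110 mm long (x), 42 mm wide, 45 mm high; origin under its centre. Leave alone.
- wagon_brown: brown wooden toy wagon, 110 x 42 x 45 mm; origin under its centre. Leave alone.
- pan: dark toy saucepan 80 mm across, 20 mm high, 60 mm handle to its +x; origin under the pan's centre. Leave alone.
- saucer: white doll's saucer 90 mm across, 14 mm high; origin under its centre. Leave alone.
- spinning_top: yellow spinning top standing up, 60 mm across, 56 mm high; origin under its centre. Leave alone.
- toy_signal: toy railway signal, fixed: white post 12 mm thick, 245 mm tall, on a 70 mm square foot, with a red arm 50 mm long near the top; origin under its foot. An obstacle.
- ring_tower: stacked-rings toy, fixed: cone of coloured rings 90 mm across at the foot, 146 mm tall; origin under its foot. An obstacle.

How it is judged:
By the outcome, as a careful person would: the job done as asked, in the order asked, and still so for the second after the job is handed in, with the robot touching nothing.
It also fails if it takes over 66 s, if anything falls off the work surface, if the arm or the gripper's body presses on something with over 40 N, if the wrist force passes 120 N, or if a joint passes its speed limit or range.

## Working session

There is one attempt and no reset: what is moved stays moved. The work goes in short steps, Python scripts to look and compute and a tool call to move; the robot and the scene stay as the last step left them, time stands still between calls to the robot, and variables do not carry over. Pictures are saved under pics/ and viewed, at most 10 in all, crops included, and the job is handed in when it is done.

Besides the shell and the picture viewer there is one more tool, called after "Call:" by a JSON object that holds its "api" and its "payload". jog_arm: Moves the arm, as the interface text tells. Shifts and turns lie within -1 to 1; 1 stands for 0.1 m of shift or 180 degrees of turn. Its arguments: {"type":"object","properties":{"motion":{"type":"array","items":{"type":"array","items":{"type":"array","items":{"type":"number"}}}},"grip_force":{"type":"number"}},"required":["motion"]}

```bash
ls; mkdir -p pics
python3 - <<'E'
from cell import env
import cv2,numpy as np
o=env.get_obs();print({k:np.round(v,3).tolist() for k,v in o.items()})
for n in("scene","top","wrist"):
    p,d=env.read_camera(n);cv2.imwrite(f"pics/{n}0.png",p[:,:,::-1]);np.savez(f"pics/{n}0.npz",p=p,d=d)
    print(n,{k:np.round(v,4).tolist() for k,v in env.camera_info(n).items()})
E
```

```text
pics
{'time_s': 0.0, 'qpos': [71.226, 18.441, -4.015, 83.176, 1.293, 78.54, -3.261], 'joint_velocities': [-0.039, -0.057, 0.006, 0.008, -0.069, -0.058, -0.104], 'effort': [-0.0, -49.127, -0.404, -31.253, -0.064, 0.044, 0.0], 'tool_pos': [0.218, -0.612, 0.235], 'tool_rot': [-179.888, 0.004, 19.581], 'force': [-0.309, 0.67, 0.067], 'wrist_torque': [0.032, 0.063, -0.032], 'grasp_force': 0.0, 'grip_width': 0.087}
scene {'camera_matrix': [[436.4382, 0.0, 280.2948], [0.0, 436.4382, 208.9935], [0.0, 0.0, 1.0]], 'origin': [0.8789, 0.3687, 0.9986], 'orientation': [-149.837, 0.015, 140.3635]}
top {'camera_matrix': [[476.4481, 0.0, 268.4098], [0.0, 476.4481, 211.4359], [0.0, 0.0, 1.0]], 'origin': [0.3, 0.0068, 1.4479], 'orientation': [-168.86, -0.5723, -89.6919]}
wrist {'camera_matrix': [[340.2039, 0.0, 280.4789], [0.0, 340.2039, 207.0282], [0.0, 0.0, 1.0]], 'mount': [[0.0005, -0.9576, -0.2881, 0.0797], [1.0, 0.0002, 0.0009, -0.0004], [-0.0008, -0.2881, 0.9576, -0.1487], [0.0, 0.0, 0.0, 1.0]]}
```

View pics/scene0.png

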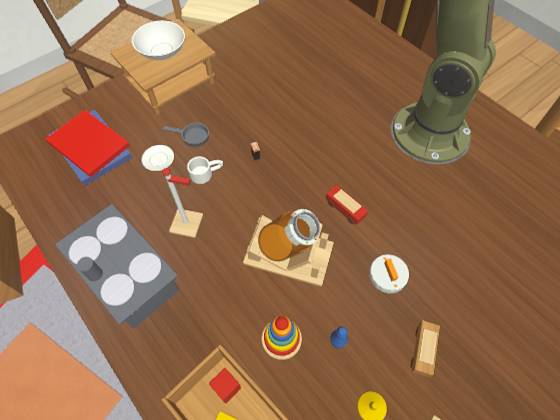

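View pics/top0.png

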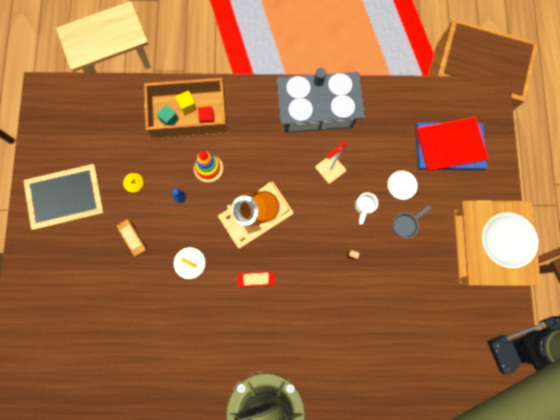

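Scene view: battery at (255,150), cap with its orange grip at (390,272), jar mouth at (305,227), signal post at (175,195). Top view: battery (354,255), cap (189,263), jar mouth (245,210), red wagon (256,279).

```bash
cat > h.py <<'E'
from cell import env
import cv2,numpy as np
from scipy.spatial.transform import Rotation as Ro
def rot(e): return Ro.from_euler('xyz',e,degrees=True).as_matrix()
def cam(n,o=None):
    i=env.camera_info(n);K=np.array(i['camera_matrix'])
    if n=='wrist':
        T=np.eye(4);T[:3,:3]=rot(o['tool_rot']);T[:3,3]=o['tool_pos'];T=T@np.array(i['mount']);return K,T[:3,:3],T[:3,3]
    return K,rot(i['orientation']),np.array(i['origin'])
def ray(c,uv):
    K,R,t=c;uv=np.atleast_2d(uv);d=np.c_[uv,np.ones(len(uv))]@np.linalg.inv(K).T@R.T
    return t,d
def plane(c,uv,z):
    t,d=ray(c,uv);return t+d*((z-t[2])/d[:,2])[:,None]
def tri(c1,u1,c2,u2):
    A=[];b=[]
    t1,d1=ray(c1,u1);t2,d2=ray(c2,u2)
    s=np.linalg.lstsq(np.c_[d1[0],-d2[0]],t2-t1,rcond=None)[0]
    p,q=t1+s[0]*d1[0],t2+s[1]*d2[0];return (p+q)/2,np.linalg.norm(p-q)
def cloud(c,d):
    v,u=np.mgrid[:420,:560];t,r=ray(c,np.c_[u.ravel(),v.ravel()])
    return (t+r*d.ravel()[:,None]).reshape(420,560,3)
def hsv(p): return cv2.cvtColor(p,cv2.COLOR_RGB2HSV)
def blob(m,box):
    u0,v0,u1,v1=box;k=np.zeros(m.shape,np.uint8);k[v0:v1,u0:u1]=m[v0:v1,u0:u1]
    n,l,s,ce=cv2.connectedComponentsWithStats(k);i=1+np.argmax(s[1:,4]);return l==i,ce[i],s[i,4]
E
python3 - <<'E'
from h import *
np.set_printoptions(precision=4,suppress=True)
V={}
for n,bb in(("scene",dict(bat=(245,138,268,162),cap=(365,250,415,295),jar=(284,203,328,246))),("top",dict(bat=(342,245,366,266),cap=(168,242,212,285),jar=(226,190,260,230)))):
    f=np.load(f"pics/{n}0.npz");p,d=f['p'],f['d'];c=cam(n);P=cloud(c,d);H=hsv(p);V[n]=c
    white=(H[...,1]<70)&(H[...,2]>120)
    orange=(H[...,0]<20)&(H[...,1]>150)&(H[...,2]>150)
    u0,v0,u1,v1=bb['bat'];b=P[v0:v1,u0:u1].reshape(-1,3);h=b[b[:,2]>0.035];print(n,'bat',len(h),h.mean(0),h.min(0),h.max(0))
    m,ce,a=blob(orange,bb['cap']);q=P[m];r=cv2.minAreaRect(np.argwhere(m)[:,::-1].astype(np.float32));print('grip px',ce,a,r,q.mean(0),np.median(q[:,2]),q[:,2].max())
    box=cv2.boxPoints(r); W=plane(c,box,0.0455);print('gripbox',W.tolist())
    m,ce,a=blob(white,bb['cap']);q=P[m];q=q[(q[:,2]>.017)&(q[:,2]<.026)];print('lid',a,len(q),(q.min(0)+q.max(0))/2,q.max(0)-q.min(0),np.median(q[:,2]))
    m,ce,a=blob(white|((H[...,1]<70)&(H[...,2]>80)),bb['jar']);q=P[m];print('jar',ce,a,q.mean(0),q.min(0),q.max(0))
    g=P[(P[...,2]>.09)&(P[...,2]<.2)&(P[...,0]>.3)&(P[...,0]<.8)&(abs(P[...,1])<.25)];print(len(g))
    for sc,(u0,v0,u1,v1) in bb.items():
        k=p[v0:v1,u0:u1,::-1];cv2.imwrite(f"pics/c_{n}_{sc}.png",cv2.resize(k,(260,260),interpolation=cv2.INTER_CUBIC))
I=[np.hstack([cv2.imread(f"pics/c_{n}_{s}.png") for s in("bat","cap","jar")]) for n in("scene","top")]
cv2.imwrite("pics/crops0.png",np.vstack(I))
E
```

```text
scene bat 73 [ 0.4759 -0.2214  0.0982] [ 0.4399 -0.2712  0.035 ] [0.8789 0.3687 0.9986]
grip px [391.3333 269.2195] 123 ((390.89404296875, 268.23828125), (23.693199157714844, 6.9303693771362305), 72.34988403320312) [0.4287 0.2327 0.0434] 0.04495290605020341 0.050805069737807074
gripbox [[0.4221603509107483, 0.2023381920580406, 0.045500000000000096], [0.4061136016621964, 0.20859018960797981, 0.045499999999999874], [0.4351291573704152, 0.2583397195035544, 0.045500000000000096], [0.45066144903027144, 0.25213249715458474, 0.045500000000000096]]
lid 1017 838 [0.4249 0.2299 0.0215] [0.0909 0.0898 0.0089] 0.021996115252759907
jar [302.837  227.3704] 810 [0.562  0.0623 0.1665] [ 0.4539 -0.0263  0.0033] [0.8789 0.3687 0.9986]
2758
top bat 63 [ 0.4468 -0.2533  0.0689] [ 0.3    -0.2707  0.0365] [0.4612 0.0068 1.4479]
grip px [195. 265.] 1 ((195.0, 265.0), (0.0, 0.0), 0.0) [0.4146 0.2085 0.046 ] 0.046002275454715136 0.046002275454715136
gripbox [[0.41467780469158877, 0.2085232245451774, 0.045500000000000096], [0.41467780469158877, 0.2085232245451774, 0.045500000000000096], [0.41467780469158877, 0.2085232245451774, 0.045500000000000096], [0.41467780469158877, 0.2085232245451774, 0.045500000000000096]]
lid 751 549 [0.423  0.2297 0.0215] [0.0893 0.0896 0.0089] 0.0219324316355356
jar [243.9033 210.1692] 455 [0.5561 0.0629 0.163 ] [ 0.3     0.0068 -0.0043] [0.6313 0.1036 1.4479]
1468
```

View pics/crops0.png

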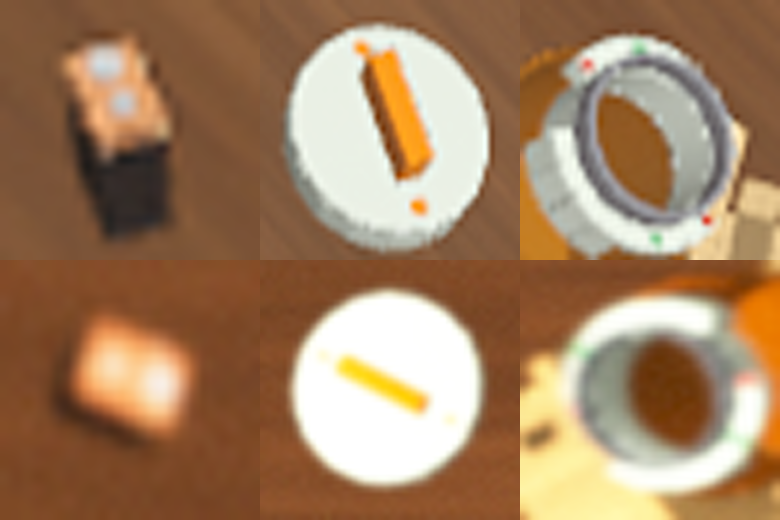

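Scene crops show the battery's copper top, the cap with its bar at about 60-65° yaw, and the jar's neck with red and green dots. Next I move over the battery to refine with the wrist camera.

Call:
{"api": "jog_arm", "payload": {"motion": [[[0.85,-0.64,0,0,0,0,0],[0.85,-0.64,0,0,0,0,0],[0.85,-0.64,0,0,0,0,0]]]}}

```text
time_s: 0.45
tool_pos: [0.2823, -0.5177, 0.2365]
tool_rot: [-179.9, -0.2, 20.1]
force: [1.1, 0.3, 0.2]
grip_width: 0.0873
grasp_force: 0.0
```

Call:
{"api": "jog_arm", "payload": {"motion": [[[0.85,-0.64,0,0,0,0,0],[0.85,-0.64,0,0,0,0,0],[0.85,-0.64,0,0,0,0,0]]]}}

```text
time_s: 0.75
tool_pos: [0.3402, -0.4288, 0.2368]
tool_rot: [-179.9, -0.2, 20.2]
force: [0.5, 0.6, 0.7]
grip_width: 0.0869
grasp_force: 0.0
```

Call:
{"api": "jog_arm", "payload": {"motion": [[[0.85,-0.64,0,0,0,0,0],[0.85,-0.64,0,0,0,0,0],[0.85,-0.64,0,0,0,0,0]]]}}

```text
time_s: 1.05
tool_pos: [0.398, -0.3399, 0.2368]
tool_rot: [-179.9, -0.2, 20.2]
force: [-0.3, 0.6, 0.2]
grip_width: 0.087
grasp_force: 0.0
```

Call:
{"api": "jog_arm", "payload": {"motion": [[[0.85,-0.64,0,0,0,-0.28,0],[0.85,-0.64,0,0,0,-0.28,0],[0.85,-0.64,0,0,0,-0.28,0],[0.85,-0.64,0,0,0,-0.28,0],[0.85,-0.64,0,0,0,-0.28,0]]]}}

```text
time_s: 1.55
tool_pos: [0.4524, -0.2575, 0.2364]
tool_rot: [-180.0, 0.0, 63.0]
force: [0.1, -0.1, 0.1]
grip_width: 0.0871
grasp_force: 0.0
```

Call:
{"api": "jog_arm", "payload": {"motion": [[[0,0,0,0,0,0,0],[0,0,0,0,0,-0.04,0],[0,0,0,0,0,-0.04,0]]]}}

```text
time_s: 1.85
tool_pos: [0.4521, -0.2579, 0.2364]
tool_rot: [-180.0, 0.0, 69.6]
force: [0.5, 0.5, 0.5]
grip_width: 0.087
grasp_force: 0.0
```

```bash
cat >> h.py <<'E'
def snap(n,tag):
    o=env.get_obs();p,d=env.read_camera(n);c=cam(n,o);cv2.imwrite(f"pics/{tag}.png",p[:,:,::-1]);np.savez(f"pics/{tag}.npz",p=p,d=d,R=c[1],t=c[2]);return o,c,p,d
def delta(o,p,R=None):
    T=rot(o['tool_rot']);s=T.T@(np.array(p)-o['tool_pos'])/0.1
    r=np.zeros(3) if R is None else Ro.from_matrix(T.T@R).as_rotvec()/np.pi
    return np.round(np.r_[s,r],3)
E
python3 - <<'E'
from h import *
np.set_printoptions(precision=4,suppress=True)
o,c,p,d=snap('wrist','w1');P=cloud(c,d);print(o['tool_pos'],o['tool_rot'])
near=(np.hypot(P[...,0]-.452,P[...,1]+.257)<.03)&(d>0)
q=P[near&(P[...,2]>.043)];print(len(q),np.median(q[:,2]));r=cv2.minAreaRect(q[:,:2].astype(np.float32)*1000);print('wrist',r)
pr=c[0]@(c[1].T@(np.r_[np.array(r[0])/1000,.047]-c[2]));print('px',pr/pr[2])
for n,(u0,v0,u1,v1) in(("scene",(245,138,268,162)),("top",(342,245,366,266)),('wrist',(0,0,560,420))):
    if n!='wrist': f=np.load(f"pics/{n}0.npz");pp,c2=f['p'],cam(n);dd=f['d']
    else: pp,c2,dd=p,c,d
    H=hsv(pp);Q=cloud(c2,dd)
    k=(Q[...,2]>.042)&(np.hypot(Q[...,0]-.452,Q[...,1]+.257)<.03)
    m,ce,a=blob(k,(u0,v0,u1,v1));print(n,ce,a,plane(c2,ce,.047))
    globals()['ce_'+n]=(c2,ce)
for n in('scene','top'): print(tri(*ce_wrist,*globals()['ce_'+n]))
E
```

```text
[ 0.4521 -0.2579  0.2364] [-179.9915    0.0079   69.5537]
11502 0.33053488744423165
wrist ((459.8363037109375, -249.96774291992188), (45.28960418701172, 36.694583892822266), 87.82879638671875)
px [284.7144 176.4652   1.    ]
scene [254.9483 145.8276] 58 [[ 0.4517 -0.2568  0.047 ]]
top [353.7091 253.9455] 55 [[ 0.45   -0.2581  0.047 ]]
wrist [281.3647 388.9478] 10133 [[ 0.3636 -0.4995  0.047 ]]
(array([0.606 , 0.0291, 0.5518]), np.float64(0.1405294605644648))
(array([ 0.4414, -0.2184,  0.3292]), np.float64(0.05021920453168894))
```

View pics/w1.png

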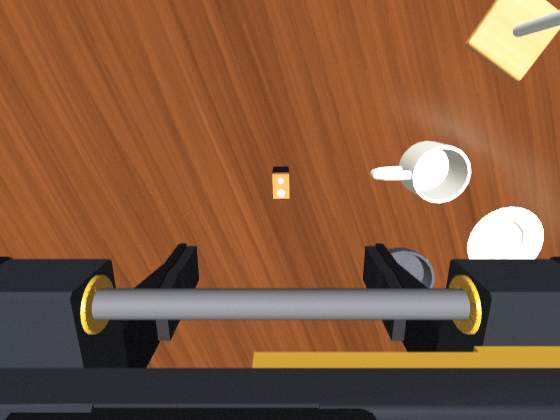

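Wrist view: battery at (281,185), almost exactly square to the tool. The teacup handle is at (372,173), clear of the fingers. The clouds picked up the gripper, so I limit the height.

Run:
```python
from h import *
np.set_printoptions(precision=4,suppress=True)
f=np.load('pics/w1.npz');p,d=f['p'],f['d'];c=(cam('top')[0]*0+np.array(env.camera_info('wrist')['camera_matrix']),f['R'],f['t'])
P=cloud(c,d);H=hsv(p)
k=(P[...,2]>.04)&(P[...,2]<.06);m,ce,a=blob(k,(250,150,310,230));q=P[m]
r=cv2.minAreaRect(q[:,:2].astype(np.float32)*1000);print(ce,a,np.median(q[:,2]),r, cv2.minAreaRect(np.argwhere(m)[:,::-1].astype(np.float32)))
print(plane(c,ce,.047))
for n,b in(("scene",[254.9483,145.8276]),("top",[353.7091,253.9455])): print(tri(c,ce,cam(n),b))
o=env.get_obs();print(delta(o,[*plane(c,ce,.047)[0,:2],.235]))
```

```text
[280.5935 185.5674] 460 0.047796802419978135 ((452.13287353515625, -258.3994445800781), (26.38352394104004, 17.42365264892578), 69.89920043945312) ((280.5, 186.0), (26.0, 17.0), 90.0)
[[ 0.4526 -0.2574  0.047 ]]
(array([ 0.4523, -0.2569,  0.0474]), np.float64(0.0010370202155143666))
(array([ 0.4515, -0.2607,  0.0326]), np.float64(0.00030758444799106895))
[0.006 0.003 0.014 0.    0.    0.   ]
```

Call:
{"api": "jog_arm", "payload": {"motion": [[[0,0,0.5,0,0,0,0.4],[0,0,1,0,0,0,0.4],[0,0,1,0,0,0,0.4]]]}}

```text
time_s: 2.2
tool_pos: [0.4475, -0.2551, 0.1303]
tool_rot: [-179.3, -0.1, 69.5]
force: [-0.6, 0.5, -0.2]
grip_width: 0.0706
grasp_force: 0.0
```

Call:
{"api": "jog_arm", "payload": {"motion": [[[0,0,0.5,0,0,0,0.4],[0,0,1,0,0,0,0.4],[0,0,1,0,0,0,0.4],[0,0,1,0,0,0,0.4]]]}}

```text
time_s: 2.6
tool_pos: [0.4533, -0.2579, 0.0384]
tool_rot: [180.0, 0.0, 69.7]
force: [0.5, 0.1, 0.6]
grip_width: 0.0529
grasp_force: 0.0
```

Call:
{"api": "jog_arm", "payload": {"motion": [[[0,0,0,0,0,0,1],[0,0,0,0,0,0,1],[0,0,0,0,0,0,1],[0,0,0,0,0,0,1],[0,0,0,0,0,0,1]]], "grip_force": 15}}

```text
time_s: 3.1
tool_pos: [0.4526, -0.2575, 0.0372]
tool_rot: [179.9, 0.0, 69.7]
force: [-0.2, -0.5, -0.3]
grip_width: 0.0198
grasp_force: 0.0
```

Call:
{"api": "jog_arm", "payload": {"motion": [[[0,0,-0.3,0,0,0,1],[0,0,-0.6,0,0,0,1],[0,0,-1,0,0,0,1],[0,0,-1,0,0,0,1]]]}}

```text
time_s: 3.5
tool_pos: [0.4557, -0.2589, 0.1421]
tool_rot: [179.4, 0.1, 69.7]
force: [0.9, -0.5, 0.2]
grip_width: 0.0175
grasp_force: 15.0
```

Call:
{"api": "jog_arm", "payload": {"motion": [[[0,0,-0.5,0,0,0,1],[0,0,-1,0,0,0,1],[0,0,-1,0,0,0,1]]]}}

```text
time_s: 3.8
tool_pos: [0.4559, -0.2588, 0.2435]
tool_rot: [179.3, 0.2, 69.8]
force: [0.5, -0.7, -0.3]
grip_width: 0.0174
grasp_force: 15.0
```

```bash
cat >> h.py <<'E'
def jarfit(P,H,box=None):
    w=(H[...,1]<60)&(H[...,2]>150)&(P[...,2]>.13)&(P[...,2]<.21)&(np.hypot(P[...,0]-.555,P[...,1]-.065)<.09)
    q=P[w];best=None
    rng=np.random.default_rng(0)
    for _ in range(2000):
        a,b,e=q[rng.choice(len(q),3,False)];n=np.cross(b-a,e-a);l=np.linalg.norm(n)
        if l<2e-4: continue
        n/=l;n*=np.sign(n[2]);
        if abs(n[2]-np.cos(np.pi/6))>.06: continue
        k=abs((q-a)@n)<.0015
        if best is None or k.sum()>best.sum(): best=k
    q=q[best];m=q.mean(0);n=np.linalg.svd(q-m)[2][2];n*=np.sign(n[2])
    y=np.cross(n,[0,0,1]);y/=-np.linalg.norm(y);y=np.cross([0,0,1],[n[0],n[1],0]);y/=np.linalg.norm(y);x=np.cross(y,n)
    u=np.c_[(q-m)@x,(q-m)@y];A=np.c_[2*u,np.ones(len(u))]
    hull=cv2.convexHull((u*1000).astype(np.float32));(cx,cy),r=cv2.minEnclosingCircle(hull)
    return m+x*cx/1000+y*cy/1000,n,x,y,r,len(q)
E
python3 - <<'E'
from h import *
np.set_printoptions(precision=4,suppress=True)
for n in("scene","top"):
    f=np.load(f"pics/{n}0.npz");p,d=f['p'],f['d'];c=cam(n);P=cloud(c,d);H=hsv(p)
    P[d<=0]=9
    C,nn,x,y,r,N=jarfit(P,H);print(n,'centre',C,'z',nn,np.degrees(np.arccos(nn[2])),'yaw',np.degrees(np.arctan2(nn[1],nn[0])),r,N)
    for nm,col in(('red',((H[...,0]<8)|(H[...,0]>170))&(H[...,1]>70)&(H[...,2]>130)),('grn',(H[...,0]>45)&(H[...,0]<85)&(H[...,1]>60)&(H[...,2]>80))):
        k=col&(np.linalg.norm(P-C,axis=2)<.045)&(abs((P-C)@nn)<.004)
        l,L,s,ce=cv2.connectedComponentsWithStats(k.astype(np.uint8))
        for i in range(1,l):
            q=P[L==i].mean(0)-C;print(nm,ce[i],s[i,4],'ang',np.degrees(np.arctan2(q@y,q@x)),np.hypot(q@x,q@y))
    # neighbours: signal, tower tops
    for a in[(.555,.065)]:
        pass
    hi=(P[...,2]>.1)&(P[...,2]<.3)&(d>0);l,L,s,ce=cv2.connectedComponentsWithStats(hi.astype(np.uint8))
    for i in range(1,l):
        if s[i,4]>15:q=P[L==i];print('tall',ce[i],s[i,4],q.min(0),q.max(0))
o,c,p,d=snap('wrist','w2');P=cloud(c,d);T=rot(o['tool_rot']);Q=(P-o['tool_pos'])@T
k=(abs(Q[...,0])<.02)&(abs(Q[...,1])<.012)&(Q[...,2]>-.03)&(Q[...,2]<.08)&(d>0);q=Q[k];print('bat in tool',len(q),q.min(0),q.max(0));print(np.round(o['qpos'],1))
E
```

```text
scene centre [0.5563 0.0626 0.1664] z [-0.2885  0.4118  0.8644] 30.188316546304183 yaw 125.01769648999469 40.56984329223633 170
red [294.6667 213.3333] 3 ang 153.71828712013638 0.035231398940660165
red [315.  238.5] 2 ang -28.702535043596278 0.034749538218853966
grn [306.5 242. ] 2 ang -68.4685413996794 0.03613270948135287
tall [161.2184  52.1949] 4326 [ 0.3566 -0.7623  0.102 ] [ 0.5991 -0.5543  0.1751]
tall [451.4817  87.1503] 3552 [-0.0742 -0.0664  0.1002] [0.0775 0.0788 0.3   ]
tall [174.8544 183.0659] 364 [ 0.6922 -0.2065  0.1012] [ 0.7331 -0.1597  0.2459]
tall [116.2349 262.1079] 7368 [ 0.8267 -0.2874  0.1139] [ 0.9959 -0.026   0.1841]
tall [293.4804 232.794 ] 1961 [ 0.4995 -0.0209  0.1   ] [0.6279 0.1144 0.1927]
tall [281.5726 326.0384] 365 [0.7002 0.1659 0.1   ] [0.7469 0.2068 0.148 ]
top centre [0.5551 0.0617 0.1673] z [-0.2793  0.4402  0.8533] 31.42370781406832 yaw 122.39576083684085 39.99834060668945 91
tall [319.9702  97.1677] 4030 [ 0.8243 -0.2878  0.1003] [ 0.9945 -0.0286  0.1858]
tall [336.5094 151.5283] 159 [ 0.6899 -0.2072  0.1001] [ 0.7305 -0.1619  0.2484]
tall [204.3512 158.0179] 168 [0.7011 0.1585 0.1001] [0.7394 0.2054 0.1512]
tall [253.0499 208.9083] 1102 [ 0.498  -0.0214  0.1   ] [0.6258 0.1143 0.1945]
tall [500.1927 243.2368] 6097 [ 0.3579 -0.7631  0.1033] [ 0.5984 -0.5566  0.176 ]
tall [531.1579 331.5789] 19 [ 0.2329 -0.6596  0.2217] [ 0.2445 -0.6499  0.2601]
tall [492.575 353.575] 40 [ 0.1619 -0.5423  0.2916] [ 0.2228 -0.5187  0.2995]
tall [263.6524 408.257 ] 817 [ 0.0164 -0.0624  0.1006] [0.0743 0.0755 0.3   ]
bat in tool 2943 [-0.0087 -0.012  -0.0297] [0.0138 0.012  0.0391]
[ 49.4   3.4 -23.5 100.2   1.5  76.    5.3]
```

Jar rim centre ≈ (0.556, 0.0625, 0.166) (stated height 0.166 ✓), tilt ≈ 30° ✓, lean yaw ≈ 124°. The battery sticks out 25 mm past the tips. Travel over.

Call:
{"api": "jog_arm", "payload": {"motion": [[[0.45,-0.1,-0.3,0,0,0,1],[0.94,-0.18,-0.3,0,0,0,1],[0.94,-0.18,-0.3,0,0,0,1]]]}}

```text
time_s: 4.15
tool_pos: [0.4695, -0.1553, 0.2663]
tool_rot: [-180.0, -0.2, 70.3]
force: [-0.1, -0.2, -0.5]
grip_width: 0.0174
grasp_force: 15.0
```

Call:
{"api": "jog_arm", "payload": {"motion": [[[0.45,-0.1,-0.15,0,0,0,1],[0.94,-0.18,-0.15,0,0,0,1],[0.94,-0.18,-0.15,0,0,0,1]]]}}

```text
time_s: 4.45
tool_pos: [0.4842, -0.0601, 0.2806]
tool_rot: [-179.9, -0.2, 70.4]
force: [0.5, 0.1, -0.7]
grip_width: 0.0174
grasp_force: 15.0
```

Call:
{"api": "jog_arm", "payload": {"motion": [[[0.45,-0.1,0,0,0,0,1],[0.94,-0.18,0,0,0,0,1],[0.94,-0.18,0,0,0,0,1]]]}}

```text
time_s: 4.75
tool_pos: [0.4987, 0.0342, 0.2803]
tool_rot: [-179.8, -0.2, 70.4]
force: [-0.0, 1.3, -0.3]
grip_width: 0.0173
grasp_force: 15.0
```

Call:
{"api": "jog_arm", "payload": {"motion": [[[0.45,-0.1,0,0,0,0,1],[0.94,-0.18,0,0,0,0,1],[0.94,-0.18,0,0,0,0,1]]]}}

```text
time_s: 5.05
tool_pos: [0.5134, 0.1284, 0.2802]
tool_rot: [-179.8, -0.2, 70.4]
force: [-0.6, -1.1, 0.0]
grip_width: 0.0172
grasp_force: 15.0
```

```bash
cat >> h.py <<'E'
def jarpose(C,yaw,h,turn=0,tilt=30):
    l=np.array([np.cos(np.radians(yaw)),np.sin(np.radians(yaw)),0]);t=np.radians(tilt);n=l*np.sin(t)+np.array([0,0,np.cos(t)])
    x=l*np.cos(t)-np.array([0,0,np.sin(t)]);x=Ro.from_rotvec(n*np.radians(turn)).apply(x)
    return np.array(C)+h*n,np.c_[x,np.cross(-n,x),-n]
E
python3 - <<'E'
from h import *
o=env.get_obs();p,R=jarpose([.556,.0625,.166],124,.14);print(o['tool_pos'],o['tool_rot'],delta(o,p,R),np.round(o['qpos'],1))
E
```

```text
[0.51344703 0.12842428 0.28017511] [-179.78090181   -0.23361103   70.44773042] [-0.063  0.058 -0.071 -0.078 -0.156 -0.29 ] [ 26.6   5.6 -45.8  95.1   3.7  81.1 -39.2]
```

Call:
{"api": "jog_arm", "payload": {"motion": [[[-0.06,0.06,-0.07,-0.078,-0.156,-0.29,1],[-0.06,0.06,-0.07,-0.078,-0.156,-0.29,1],[-0.06,0.06,-0.07,-0.078,-0.156,-0.29,1],[-0.06,0.06,-0.07,-0.078,-0.156,-0.29,1],[-0.06,0.06,-0.07,-0.078,-0.156,-0.29,1]]]}}

```text
time_s: 5.55
tool_pos: [0.5181, 0.1125, 0.2868]
tool_rot: [177.1, 21.7, 106.9]
force: [0.1, -0.7, -1.1]
grip_width: 0.0175
grasp_force: 15.0
```

Run:
```python
from h import *
o=env.get_obs();p,R=jarpose([.556,.0625,.166],124,.14);print(o['tool_pos'],o['tool_rot'],delta(o,p,R),np.round(o['qpos'],1))
```

```text
[0.51809407 0.11251082 0.28682959] [177.08606346  21.67218631 106.9132767 ] [ 0.073  0.013 -0.033 -0.025 -0.044 -0.087] [ 19.4   4.8 -51.2  98.1  25.7  82.5 -18.5]
```

Call:
{"api": "jog_arm", "payload": {"motion": [[[0.07,0.01,-0.03,-0.025,-0.044,-0.087,1],[0.07,0.01,-0.03,-0.025,-0.044,-0.087,1],[0.07,0.01,-0.03,-0.025,-0.044,-0.087,1],[0.07,0.01,-0.03,-0.025,-0.044,-0.087,1]]]}}

```text
time_s: 5.95
tool_pos: [0.5166, 0.1197, 0.2878]
tool_rot: [179.9, 29.9, 123.5]
force: [0.0, -1.1, 0.1]
grip_width: 0.0172
grasp_force: 15.0
```

```bash
cat >> h.py <<'E'
def dots(P,H,J):
    C,nn,x,y=J[:4]
    for nm,col in(('red',((H[...,0]<8)|(H[...,0]>170))&(H[...,1]>90)&(H[...,2]>110)),('grn',(H[...,0]>45)&(H[...,0]<85)&(H[...,1]>70)&(H[...,2]>80))):
        k=col&(np.linalg.norm(P-C,axis=2)<.042)&(np.linalg.norm(P-C,axis=2)>.03)&(abs((P-C)@nn)<.004)
        l,L,s,ce=cv2.connectedComponentsWithStats(k.astype(np.uint8))
        for i in range(1,l):
            if s[i,4]>3:
                q=P[L==i].mean(0)-C;print(nm,ce[i],s[i,4],'ang',np.degrees(np.arctan2(q@y,q@x)),np.hypot(q@x,q@y),'P',P[L==i].mean(0))
E
python3 - <<'E'
from h import *
np.set_printoptions(precision=4,suppress=True)
o,c,p,d=snap('wrist','w3');P=cloud(c,d);H=hsv(p);P[d<=0]=9
print(o['tool_pos'],o['tool_rot'],np.round(o['qpos'],1))
J=jarfit(P,H);C,nn,x,y,r,N=J;print('centre',C,'z',nn,np.degrees(np.arccos(nn[2])),'yaw',np.degrees(np.arctan2(nn[1],nn[0])),r,N);dots(P,H,J)
E
```

```text
[0.5166 0.1197 0.2878] [179.9089  29.9364 123.5058] [ 17.4   1.9 -53.4 102.6  32.1  79.4  -9.4]
centre [0.5574 0.0634 0.1668] z [-0.2746  0.4187  0.8656] 30.046612345552948 yaw 123.25488313481495 39.95790100097656 1533
red [300.95 161.9 ] 20 ang -24.891626194061452 0.03581905231237093 P [0.5544 0.0955 0.1512]
grn [320.0556 182.2778] 18 ang -65.06525684043974 0.03526993721422342 P [0.5769 0.092  0.16  ]
grn [246.05 213.9 ] 20 ang 113.13366040885555 0.035474747685104766 P [0.5365 0.0358 0.1747]
```

View pics/w3.png

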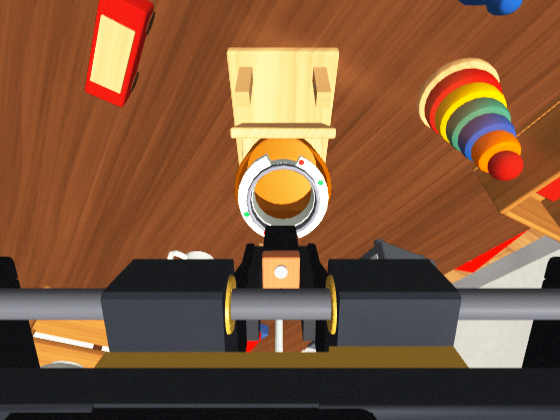

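Wrist view: mouth at (285,195), the red dot at (301,162), green dots at (320,182) and (246,214). They agree with the frame to under 2°. Now I lower the battery along the axis and release.

Call:
{"api": "jog_arm", "payload": {"motion": [[[-0.03,0.03,0.3,0,0,0,1],[-0.03,0.03,0.6,0,0,0,1],[-0.03,0.03,0.8,0,0,0,1],[-0.03,0.03,0.8,0,0,0,1]]]}}

```text
time_s: 6.4
tool_pos: [0.5429, 0.0828, 0.218]
tool_rot: [-179.9, 29.8, 123.3]
force: [-0.6, -0.1, -1.0]
grip_width: 0.0174
grasp_force: 15.0
```

Call:
{"api": "jog_arm", "payload": {"motion": [[[0,0,0.15,0,0,0,1],[0,0,0.31,0,0,0,1],[0,0,0.31,0,0,0,1],[0,0,0.31,0,0,0,1]]]}}

```text
time_s: 6.8
tool_pos: [0.552, 0.0737, 0.194]
tool_rot: [179.8, 30.0, 123.5]
force: [0.0, -0.1, -0.6]
grip_width: 0.0169
grasp_force: 15.0
```

Call:
{"api": "jog_arm", "payload": {"motion": [[[0,0,0,0,0,0,0.5],[0,0,0,0,0,0,0.5],[0,0,0,0,0,0,0.5],[0,0,0,0,0,0,0.5],[0,0,0,0,0,0,0.5]]]}}

```text
time_s: 7.3
tool_pos: [0.552, 0.0738, 0.1944]
tool_rot: [179.8, 30.0, 123.6]
force: [0.7, -0.3, 0.1]
grip_width: 0.0421
grasp_force: 0.0
```

Call:
{"api": "jog_arm", "payload": {"motion": [[[0,0,-0.3,0,0,0,0.5],[0,0,-0.7,0,0,0,0.5],[0,0,-1,0,0,0,0.3],[0,0,-1,0,0,0,0.3]]]}}

```text
time_s: 7.7
tool_pos: [0.5249, 0.119, 0.2851]
tool_rot: [179.4, 30.1, 123.6]
force: [0.6, 0.4, 0.7]
grip_width: 0.0527
grasp_force: 0.0
```

Run:
```python
from h import *
np.set_printoptions(precision=4,suppress=True)
o,c,p,d=snap('wrist','w4');P=cloud(c,d);H=hsv(p);P[d<=0]=9
print(o['tool_pos'],o['tool_rot'],np.round(o['qpos'],1))
J=jarfit(P,H);C,nn,x,y,r,N=J;print('centre',C,'z',nn,np.degrees(np.arccos(nn[2])),'yaw',np.degrees(np.arctan2(nn[1],nn[0])),r,N);dots(P,H,J)
a=p[110:290,180:380,::-1]
o,c,p,d=snap('scene','s4')
b=p[195:255,275:335,::-1]
cv2.imwrite('pics/v4.png',np.hstack([cv2.resize(a,(440,396)),cv2.resize(b,(340,396),interpolation=cv2.INTER_CUBIC)]))
```

```text
[0.5249 0.119  0.2851] [179.3604  30.1083 123.5684] [ 17.7   2.7 -53.5 102.5  33.   78.6  -9.6]
centre [0.5572 0.0632 0.1669] z [-0.2756  0.4182  0.8655] 30.05517098360428 yaw 123.38220626490592 39.820899963378906 1629
red [291.8889 158.9444] 18 ang -25.63516303758941 0.03571233913825336 P [0.5545 0.0953 0.1514]
red [256.0625 231.4375] 16 ang 154.3757094825126 0.035701243688278754 P [0.5594 0.0317 0.1836]
grn [311.6316 179.4737] 19 ang -65.52218875757073 0.035640310396673335 P [0.577 0.092 0.16 ]
grn [236.05 211.9 ] 20 ang 113.38403317681895 0.03544632268476336 P [0.5365 0.0354 0.1744]
```

View pics/v4.png

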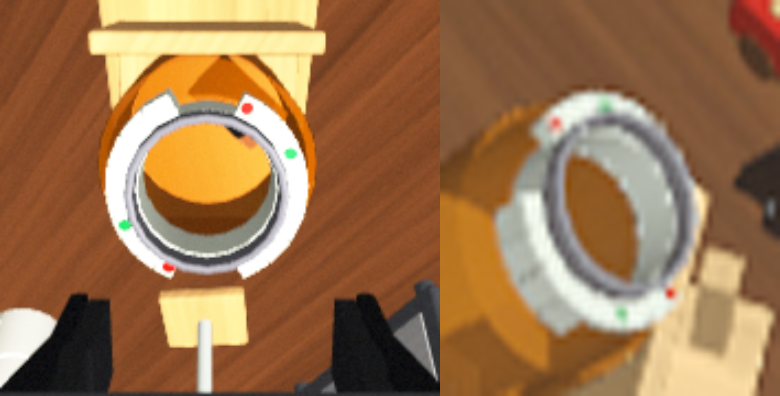

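The battery is in the jar: its black/copper corner shows through the mouth at about (243,135) of the left crop. Next, the cap.

Run:
```python
from h import *
o=env.get_obs();print(delta(o,[.424,.23,.25],rot([180,0,63])))
```

```text
[ 1.462 -0.2   -0.487  0.089  0.15   0.329]
```

Call:
{"api": "jog_arm", "payload": {"motion": [[[0.3,0,-0.4,0,0,0,0],[0.7,0,-0.5,0,0,0,0],[0.9,0,-0.5,0,0,0,0],[0.9,0,-0.5,0,0,0,0]]]}}

```text
time_s: 8.2
tool_pos: [0.4651, 0.2023, 0.2764]
tool_rot: [-179.9, 29.9, 124.0]
force: [-0.3, -0.6, -0.7]
grip_width: 0.083
grasp_force: 0.0
```

Run:
```python
from h import *
o=env.get_obs();print(o['tool_pos'],delta(o,[.424,.23,.25],rot([180,0,63])))
```

```text
[0.46510441 0.20231569 0.27642216] [ 0.53  -0.186  0.001  0.088  0.15   0.331]
```

Call:
{"api": "jog_arm", "payload": {"motion": [[[0.53,-0.18,0,0.088,0.15,0.331,0],[0.53,-0.18,0,0.088,0.15,0.331,0],[0.53,-0.18,0,0.088,0.15,0.331,0],[0.53,-0.18,0,0.088,0.15,0.331,0],[0.53,-0.18,0,0.088,0.15,0.331,0]]]}}

```text
time_s: 8.7
tool_pos: [0.4278, 0.2271, 0.2517]
tool_rot: [176.0, 10.4, 83.4]
force: [-0.1, -0.8, -1.5]
grip_width: 0.087
grasp_force: 0.0
```

Run:
```python
from h import *
o=env.get_obs();print(o['tool_pos'],delta(o,[.424,.23,.25],rot([180,0,63])))
```

```text
[0.42783465 0.22710716 0.25173495] [ 0.027 -0.042  0.01   0.032  0.053  0.115]
```

Call:
{"api": "jog_arm", "payload": {"motion": [[[0.03,-0.04,0.01,0.032,0.053,0.115,0],[0.03,-0.04,0.01,0.032,0.053,0.115,0],[0.03,-0.04,0.01,0.032,0.053,0.115,0],[0.03,-0.04,0.01,0.032,0.053,0.115,0]]]}}

```text
time_s: 9.1
tool_pos: [0.4247, 0.2279, 0.2501]
tool_rot: [179.8, 0.2, 63.0]
force: [-0.4, 0.4, -0.4]
grip_width: 0.0873
grasp_force: 0.0
```

Run:
```python
from h import *
np.set_printoptions(precision=4,suppress=True)
o,c,p,d=snap('wrist','w5');P=cloud(c,d);H=hsv(p);P[d<=0]=9
print(o['tool_pos'],o['tool_rot'],np.round(o['qpos'],1))
N=np.hypot(P[...,0]-.424,P[...,1]-.23)<.06
m,ce,a=blob(N&(P[...,2]>.04)&(P[...,2]<.05),(0,0,560,300));q=P[m];r=cv2.minAreaRect(q[:,:2].astype(np.float32)*1000);print('bar top',ce,a,np.median(q[:,2]),r,plane(c,ce,.0455))
m2,ce2,a2=blob(N&(P[...,2]>.018)&(P[...,2]<.025),(0,0,560,300));q=P[m2];print('lid',cv2.minEnclosingCircle(q[:,:2].astype(np.float32)*1000),np.median(q[:,2]))
f=np.load('pics/scene0.npz');cs=cam('scene');Q=cloud(cs,f['d']);k=(np.hypot(Q[...,0]-.424,Q[...,1]-.23)<.06)&(Q[...,2]>.04)&(Q[...,2]<.05);ms,cc,_=blob(k,(365,250,415,295));print(tri(c,ce,cs,cc))
print(delta(o,[*plane(c,ce,.0455)[0,:2],.25]))
```

```text
[0.4247 0.2279 0.2501] [179.8305   0.2373  63.004 ] [ 20.6  -1.2 -50.8 103.4  -0.7  77.4 -57.1]
bar top [279.5    178.9251] 614 0.04609649207780117 ((425.7894592285156, 230.4960174560547), (49.95869827270508, 13.823660850524902), 63.316200256347656) [[0.4262 0.2312 0.0455]]
lid ((425.8710021972656, 230.42523193359375), 45.4371337890625) 0.022263619773633447
(array([0.426 , 0.2309, 0.0445]), np.float64(0.0002649664567517031))
[ 0.036 -0.002  0.     0.     0.     0.   ]
```

Call:
{"api": "jog_arm", "payload": {"motion": [[[0.028,0,0.4,0,0,0,0.6],[0.028,0,0.8,0,0,0,0.6],[0.028,0,1,0,0,0,0.6],[0.028,0,1,0,0,0,0.6]]]}}

```text
time_s: 9.55
tool_pos: [0.4221, 0.2334, 0.1475]
tool_rot: [-179.9, 0.4, 63.7]
force: [-0.0, 0.2, -0.8]
grip_width: 0.0631
grasp_force: 0.0
```

Call:
{"api": "jog_arm", "payload": {"motion": [[[0,0,0.4,0,0,0,0.6],[0,0,0.8,0,0,0,0.6],[0,0,0.95,0,0,0,0.6],[0,0,0.95,0,0,0,0.6],[0,0,0.95,0,0,0,0.6]]]}}

```text
time_s: 10.05
tool_pos: [0.4257, 0.2351, 0.0574]
tool_rot: [179.8, 0.0, 63.5]
force: [1.4, 1.0, -0.2]
grip_width: 0.0355
grasp_force: 0.0
```

Run:
```python
from h import *
o=env.get_obs();print(o['tool_pos'],o['tool_rot'],o['force'],o['grip_width'],delta(o,[.4258,.2305,.0385],rot([180,0,63.3])))
```

```text
[0.42571496 0.23507306 0.05735215] [1.79786792e+02 4.85669055e-02 6.35046199e+01] [ 1.37190876  0.95877431 -0.16950155] 0.03545817625133555 [-0.04   0.02   0.189  0.001  0.     0.001]
```

Call:
{"api": "jog_arm", "payload": {"motion": [[[-0.02,0.01,0.1,0,0,0,0.6],[-0.04,0.02,0.15,0,0,0,0.6],[-0.04,0.02,0.19,0,0,0,0.6],[-0.04,0.02,0.19,0,0,0,0.6]]]}}

```text
time_s: 10.45
tool_pos: [0.4244, 0.2292, 0.0364]
tool_rot: [179.9, 0.2, 63.4]
force: [-0.3, -0.5, 0.3]
grip_width: 0.0347
grasp_force: 0.0
```

Run:
```python
from h import *
o=env.get_obs();print(o['tool_pos'],o['tool_rot'],o['force'],o['grip_width'],delta(o,[.4258,.2305,.0385],rot([180,0,63.3])),np.round(o['qpos'],1))
```

```text
[0.42442922 0.2291993  0.03643914] [179.87038476   0.18154511  63.43681254] [-0.26528243 -0.49642171  0.28530341] 0.03469978447928626 [ 0.018  0.006 -0.021  0.001  0.001  0.001] [ 14.   16.  -49.8 117.1  15.4  53.5 -70.6]
```

Call:
{"api": "jog_arm", "payload": {"motion": [[[0.018,0,-0.02,0,0,0,0.6],[0.018,0,-0.02,0,0,0,0.6],[0.018,0,-0.02,0,0,0,1],[0.018,0,-0.02,0,0,0,1],[0.018,0,-0.02,0,0,0,1]]], "grip_force": 40}}

```text
time_s: 10.95
tool_pos: [0.4254, 0.2312, 0.0388]
tool_rot: [179.8, 0.1, 63.5]
force: [-0.1, -0.1, 0.2]
grip_width: 0.0184
grasp_force: 0.0
```

Call:
{"api": "jog_arm", "payload": {"motion": [[[0,0,0,0,0,0,1],[0,0,0,0,0,0,1],[0,0,0,0,0,0,1]]]}}

```text
time_s: 11.25
tool_pos: [0.4254, 0.2312, 0.0388]
tool_rot: [179.9, 0.1, 63.5]
force: [0.3, -0.2, 1.6]
grip_width: 0.0139
grasp_force: 40.0
```

Call:
{"api": "jog_arm", "payload": {"motion": [[[0,0,-0.3,0,0,0,1],[0,0,-0.7,0,0,0,1],[0,0,-1,0,0,0,1],[0,0,-1,0,0,0,1]]]}}

```text
time_s: 11.65
tool_pos: [0.4278, 0.2331, 0.1426]
tool_rot: [179.5, -0.1, 63.5]
force: [0.3, 0.6, -1.8]
grip_width: 0.0138
grasp_force: 40.0
```

Call:
{"api": "jog_arm", "payload": {"motion": [[[0,0,-0.4,0,0,0,1],[0,0,-0.8,0,0,0,1],[0,0,-1,0,0,0,1],[0,0,-1,0,0,0,1]]]}}

```text
time_s: 12.05
tool_pos: [0.4265, 0.2325, 0.2406]
tool_rot: [179.7, -0.0, 63.4]
force: [1.0, -0.3, -1.0]
grip_width: 0.0137
grasp_force: 40.0
```

Run:
```python
from h import *
o=env.get_obs();print(o['tool_pos'],o['tool_rot'],np.round(o['qpos'],1));p,R=jarpose([.557,.0635,.167],123.4,.14);print(delta(o,p,R))
```

```text
[0.42649109 0.23250929 0.24064058] [ 1.79652515e+02 -3.22758724e-04  6.34405930e+01] [ 21.8  -0.4 -52.8 104.    0.   76.1 -57.6]
[-0.578  1.32  -0.468 -0.085 -0.15  -0.326]
```

Call:
{"api": "jog_arm", "payload": {"motion": [[[-0.1,0.2,-0.3,-0.085,-0.15,-0.326,1],[-0.2,0.4,-0.45,-0.085,-0.15,-0.326,1],[-0.2,0.4,-0.45,-0.085,-0.15,-0.326,1],[-0.2,0.4,-0.45,-0.085,-0.15,-0.326,1],[-0.2,0.4,-0.45,-0.085,-0.15,-0.326,1]]]}}

```text
time_s: 12.55
tool_pos: [0.4517, 0.1959, 0.2816]
tool_rot: [176.5, 19.7, 101.6]
force: [-0.3, 1.1, -1.6]
grip_width: 0.0139
grasp_force: 40.0
```

Run:
```python
from h import *
o=env.get_obs();print(o['tool_pos'],o['tool_rot'],np.round(o['qpos'],1));p,R=jarpose([.557,.0635,.167],123.4,.14);print(delta(o,p,R))
```

```text
[0.45172907 0.19592348 0.28161054] [176.51146379  19.72512606 101.58309376] [ 15.6   4.3 -57.6  99.   22.4  86.3 -33. ]
[-0.831  0.49   0.258 -0.032 -0.053 -0.112]
```

Call:
{"api": "jog_arm", "payload": {"motion": [[[-0.42,0.25,0.1,-0.032,-0.053,-0.112,1],[-0.83,0.49,0.26,-0.032,-0.053,-0.112,1],[-0.83,0.49,0.26,-0.032,-0.053,-0.112,1],[-0.83,0.49,0.26,-0.032,-0.053,-0.112,1],[-0.83,0.49,0.26,-0.032,-0.053,-0.112,1]]]}}

```text
time_s: 13.05
tool_pos: [0.5174, 0.1225, 0.2887]
tool_rot: [179.8, 29.9, 123.0]
force: [0.1, -0.1, -1.2]
grip_width: 0.0134
grasp_force: 40.0
```

Run:
```python
from h import *
np.set_printoptions(precision=4,suppress=True)
o,c,p,d=snap('wrist','w6');P=cloud(c,d);T=rot(o['tool_rot']);Q=(P-o['tool_pos'])@T
print(o['tool_pos'],o['tool_rot'],np.round(o['qpos'],1));q,R=jarpose([.557,.0635,.167],123.4,.08);print(delta(o,q,R))
H=hsv(p);k=(H[...,1]<60)&(H[...,2]>130)&(d>0)&(Q[...,2]>.005)&(Q[...,2]<.03)&(np.hypot(Q[...,0],Q[...,1])<.06);z=Q[k];print('lid in tool',len(z),z.min(0),z.max(0),np.median(z[:,2]))
f=np.linalg.lstsq(np.c_[z[:,:2],np.ones(len(z))],z[:,2],rcond=None)[0];print('lid slope deg',np.degrees(f[:2]),f[2])
```

```text
[0.5174 0.1225 0.2887] [179.804   29.8525 123.0235] [ 19.1   2.7 -55.7 102.   32.6  80.1 -10.3]
[-0.008  0.006  0.609  0.    -0.001 -0.002]
lid in tool 9628 [-0.0454 -0.0442  0.0074] [0.0452 0.0455 0.0297] 0.01655499083109836
lid slope deg [0.7732 0.1024] 0.016438456002755862
```

View pics/w6.png

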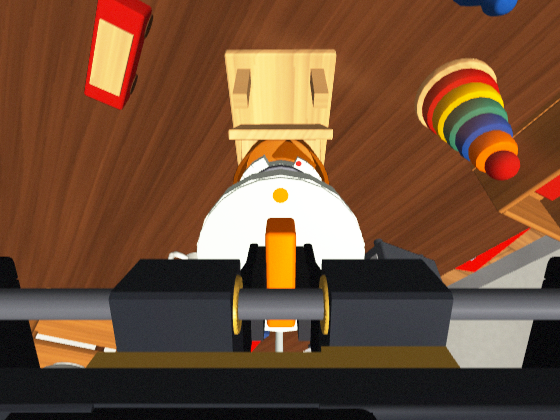

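Wrist view: cap held centred, its lug dot at (280,195) in line with the gap (≈265–300, 163). Lowering.

Call:
{"api": "jog_arm", "payload": {"motion": [[[0,0,0.25,0,-0.001,-0.002,1],[-0.01,0.01,0.5,0,-0.001,-0.002,1],[-0.01,0.01,0.75,0,-0.001,-0.002,1],[-0.01,0.01,0.82,0,-0.001,-0.002,1],[-0.01,0.01,0.82,0,-0.001,-0.002,1]]]}}

```text
time_s: 13.6
tool_pos: [0.5418, 0.0875, 0.2188]
tool_rot: [-180.0, 30.0, 123.4]
force: [-0.1, -0.0, -0.7]
grip_width: 0.0137
grasp_force: 40.0
```

Call:
{"api": "jog_arm", "payload": {"motion": [[[0,0,0,0,0,0,1],[0,0,0,0,0,0,1]]]}}

```text
time_s: 13.8
tool_pos: [0.5427, 0.089, 0.2211]
tool_rot: [179.8, 30.2, 123.4]
force: [-0.4, -0.9, -1.5]
grip_width: 0.0138
grasp_force: 40.0
```

```bash
cat > st.py <<'E'
import sys
from h import *
np.set_printoptions(precision=4,suppress=True)
h,t=float(sys.argv[1]),float(sys.argv[2])
o=env.get_obs();C=np.array([.557,.0635,.167]);q,R=jarpose(C,123.4,h,t);q0,R0=jarpose(C,123.4,0)
L=R0.T@(o['tool_pos']-C);T=R0.T@rot(o['tool_rot'])
print('t',o['time_s'],'h',-L[2],'lat',L[:2],'turn(cw)',np.degrees(np.arctan2(T[1,0],T[0,0])),'tilt',np.degrees(T[:2,2]),'F tool',R0.T@o['force'],'M',R0.T@o['wrist_torque'],'grip',o['grip_width'],'q',np.round(o['qpos'],1));print(delta(o,q,R))
E
python3 st.py .045 0
```

```text
t 13.8 h 0.06143812849078887 lat [-0.0018  0.002 ] turn(cw) -0.009643946856947694 tilt [-0.1658  0.2261] F tool [ 0.3416 -0.8619  1.5899] M [-0.1272  0.6064  0.0886] grip 0.013763570602401878 q [ 20.    7.2 -53.9 107.   37.9  72.8 -13.1]
[ 0.018 -0.021  0.164  0.001  0.001  0.   ]
```

Call:
{"api": "jog_arm", "payload": {"motion": [[[0.018,-0.02,0.08,0,0,0,1],[0.018,-0.02,0.16,0,0,0,1],[0.018,-0.02,0.16,0,0,0,1],[0.018,-0.02,0.16,0,0,0,1]]]}}

```text
time_s: 14.2
tool_pos: [0.544, 0.0808, 0.2046]
tool_rot: [180.0, 30.1, 123.4]
force: [0.7, -0.3, -0.8]
grip_width: 0.0134
grasp_force: 40.0
```

```bash
python3 st.py .034 0
```

```text
t 14.2 h 0.043370908732557265 lat [-0.0001 -0.0014] turn(cw) -0.010816646725547706 tilt [-0.1255  0.0333] F tool [-0.1794  0.4565  1.0183] M [-0.0938  0.6534  0.0703] grip 0.013359311102940696 q [ 20.2   8.1 -53.4 108.3  39.   71.4 -13.9]
[0.002 0.014 0.094 0.    0.001 0.   ]
```

Call:
{"api": "jog_arm", "payload": {"motion": [[[0,0.006,0.04,0,0,0,1],[0,0.006,0.09,0,0,0,1],[0,0.006,0.09,0,0,0,1],[0,0.006,0.09,0,0,0,1]]]}}

```text
time_s: 14.6
tool_pos: [0.5471, 0.0776, 0.197]
tool_rot: [180.0, 30.1, 123.4]
force: [-0.1, -0.7, -1.0]
grip_width: 0.0141
grasp_force: 40.0
```

```bash
python3 st.py .021 0
```

```text
t 14.6 h 0.03457284320192158 lat [-0.0001 -0.0005] turn(cw) -0.021356305125813237 tilt [-0.1257  0.0565] F tool [ 0.0366 -0.4529  1.1488] M [-0.1019  0.6189  0.0315] grip 0.014093464951428302 q [ 20.1   8.8 -53.1 108.7  39.8  70.7 -14.4]
[0.001 0.005 0.136 0.    0.001 0.   ]
```

No contact force with the origin 4 mm below the rim, so the lugs are in the gaps. Press.

Call:
{"api": "jog_arm", "payload": {"motion": [[[0,0.003,0.05,0,0,0,1],[0,0.003,0.09,0,0,0,1],[0,0.003,0.12,0,0,0,1],[0,0.003,0.14,0,0,0,1],[0,0.003,0.14,0,0,0,1]]]}}

```text
time_s: 15.1
tool_pos: [0.5515, 0.0727, 0.1859]
tool_rot: [179.9, 30.2, 123.4]
force: [-3.8, 3.7, 7.0]
grip_width: 0.014
grasp_force: 40.0
```

```bash
python3 st.py .021 -40
```

```text
t 15.1 h 0.021658848189877504 lat [-0.0002  0.0005] turn(cw) -0.025155752633463136 tilt [-0.1749  0.1448] F tool [ 1.0391 -1.1391 -8.6276] M [0.2974 0.5932 0.0771] grip 0.014032428834152946 q [ 20.1   9.8 -52.7 109.2  41.   69.6 -15.2]
[ 0.002 -0.005  0.007  0.001  0.001  0.222]
```

Call:
{"api": "jog_arm", "payload": {"motion": [[[0,-0.003,0.012,0,0,0,1],[0,-0.003,0.012,0,0,0.04,1],[0,-0.003,0.012,0,0,0.08,1],[0,-0.003,0.012,0,0,0.12,1],[0,-0.003,0.012,0,0,0.16,1]]]}}

```text
time_s: 15.6
tool_pos: [0.5521, 0.0727, 0.1854]
tool_rot: [164.0, 26.0, 90.7]
force: [-3.1, 4.1, 7.2]
grip_width: 0.0139
grasp_force: 40.0
```

```bash
python3 st.py .021 -70
```

```text
t 15.6 h 0.021144897541700416 lat [-0.0002  0.001 ] turn(cw) 29.04309305170202 tilt [-0.1918  0.2545] F tool [ 0.8409 -0.2812 -8.8254] M [ 0.0582  0.5871 -0.0878] grip 0.01393603981643992 q [ 18.    9.4 -50.2 109.3  40.5  69.1 -43.9]
[-0.003 -0.01   0.001  0.002 -0.     0.228]
```

Call:
{"api": "jog_arm", "payload": {"motion": [[[0,0,0.002,0,0,0.04,1],[0,0,0.002,0,0,0.08,1],[0,0,0.002,0,0,0.12,1],[0,0,0.002,0,0,0.16,1],[0,0,0.002,0,0,0.18,1]]]}}

```text
time_s: 16.1
tool_pos: [0.5522, 0.0726, 0.1853]
tool_rot: [152.8, 13.7, 58.8]
force: [-2.5, 3.3, 7.6]
grip_width: 0.0138
grasp_force: 40.0
```

```bash
python3 st.py .021 -76
```

```text
t 16.1 h 0.020988755193234676 lat [-0.0003  0.001 ] turn(cw) 61.377470604649446 tilt [-0.2001  0.2561] F tool [-0.2083 -0.2301 -8.6811] M [ 0.0807  0.5778 -0.091 ] grip 0.013817434840931463 q [ 15.7   8.9 -47.7 109.4  39.9  68.8 -75.8]
[-0.008 -0.007 -0.     0.002 -0.001  0.081]
```

Turn on until the stop (≈76°), watching the torque.

Call:
{"api": "jog_arm", "payload": {"motion": [[[0,0,0,0,0,0.03,1],[0,0,0,0,0,0.055,1],[0,0,0,0,0,0.07,1],[0,0,0,0,0,0.09,1],[0,0,0,0,0,0.09,1]]]}}

```text
time_s: 16.6
tool_pos: [0.552, 0.0728, 0.1852]
tool_rot: [150.4, 6.1, 44.5]
force: [-2.6, 3.6, 6.9]
grip_width: 0.0135
grasp_force: 40.0
```

```bash
python3 st.py .0285 -76
```

```text
t 16.6 h 0.021009132679285884 lat [0.    0.001] turn(cw) 77.37743076347381 tilt [-0.1866  0.2565] F tool [ 0.3814 -0.1736 -8.1585] M [ 0.2149  0.695  -0.3245] grip 0.01351527232207957 q [ 14.6   8.7 -46.5 109.4  39.7  68.6 -91.7]
[-0.009 -0.001 -0.075  0.001 -0.001 -0.008]
```

Call:
{"api": "jog_arm", "payload": {"motion": [[[0,0,0,0,0,0.02,1],[0,0,0,0,0,0.02,1]]]}}

```text
time_s: 16.8
tool_pos: [0.552, 0.0729, 0.1851]
tool_rot: [150.1, 4.4, 41.5]
force: [-2.0, 3.0, 7.0]
grip_width: 0.0141
grasp_force: 41.7
```

```bash
python3 st.py .0285 -76
```

```text
t 16.8 h 0.02099207004327664 lat [0.0001 0.001 ] turn(cw) 80.84805130384962 tilt [-0.2187  0.2626] F tool [-0.3627 -0.0564 -7.8445] M [ 0.1891  0.598  -1.0222] grip 0.014061413592210399 q [ 14.4   8.7 -46.3 109.5  39.6  68.6 -95.2]
[-0.01  -0.    -0.075  0.001 -0.001 -0.027]
```

Torque rose to 1 Nm: that's the stop. I ease off, let the spring lift the cap, then open and back away.

Call:
{"api": "jog_arm", "payload": {"motion": [[[0,0,0,0,0,-0.022,1],[0,0,-0.03,0,0,-0.025,1],[0,0,-0.06,0,0,-0.025,1],[0,0,-0.075,0,0,-0.025,1],[0,0,-0.075,0,0,-0.025,1]]]}}

```text
time_s: 17.3
tool_pos: [0.55, 0.0754, 0.1907]
tool_rot: [150.5, 6.5, 45.3]
force: [0.7, 6.0, 3.9]
grip_width: 0.0139
grasp_force: 40.0
```

```bash
python3 st.py .0285 -76
```

```text
t 17.3 h 0.027472438909700622 lat [0.0001 0.0008] turn(cw) 76.47658582988295 tilt [-0.1222  0.2364] F tool [ 2.04    3.8503 -5.6667] M [-0.6885  0.8064  0.0059] grip 0.01391112955227367 q [ 14.7   8.2 -46.8 109.1  39.1  69.2 -90.4]
[-0.007 -0.001 -0.01   0.001 -0.001 -0.003]
```

Call:
{"api": "jog_arm", "payload": {"motion": [[[0,0,0,0,0,0,0.5],[0,0,0,0,0,0,0.5],[0,0,0,0,0,0,0.5],[0,0,0,0,0,0,0.5],[0,0,0,0,0,0,0.5]]]}}

```text
time_s: 17.8
tool_pos: [0.5491, 0.0739, 0.1901]
tool_rot: [150.5, 6.7, 45.1]
force: [-0.7, -0.0, -0.0]
grip_width: 0.0412
grasp_force: 0.0
```

Call:
{"api": "jog_arm", "payload": {"motion": [[[0,0,-0.2,0,0,0,0.5],[0,0,-0.5,0,0,0,0.5],[0,0,-0.9,0,0,0,0.5],[0,0,-1,0,0,0,0.5],[0,0,-1,0,0,0,0.5]]]}}

```text
time_s: 18.3
tool_pos: [0.522, 0.1175, 0.2785]
tool_rot: [150.4, 6.5, 45.3]
force: [-0.2, 0.4, 0.3]
grip_width: 0.0438
grasp_force: 0.0
```

Run:
```python
from h import *
np.set_printoptions(precision=4,suppress=True)
C=np.array([.557,.0635,.167]);_,R0=jarpose(C,123.4,0)
o,c,p,d=snap('wrist','w7');P=cloud(c,d);H=hsv(p);Q=(P-C)@R0;Q[...,2]*=-1;print(o['tool_pos'])
near=(d>0)&(np.hypot(Q[...,0],Q[...,1])<.05)
m=near&(H[...,1]<60)&(H[...,2]>140)&(Q[...,2]>0)&(Q[...,2]<.025);q=Q[m];f=np.linalg.lstsq(np.c_[q[:,:2],np.ones(len(q))],q[:,2],rcond=None)[0]
print('lid h',np.median(q[:,2]),'slope',np.degrees(f[:2]),cv2.minEnclosingCircle(q[:,:2].astype(np.float32)*1000))
b=near&(Q[...,2]>.028)&(Q[...,2]<.042);q=Q[b];print('bar',len(q),np.median(q[:,2]),cv2.minAreaRect(q[:,:2].astype(np.float32)*1000))
o,c,p2,d2=snap('scene','s7')
cv2.imwrite('pics/v7.png',np.hstack([cv2.resize(p,(400,300)),cv2.resize(p2,(400,300))])[:,:,::-1])
```

```text
[0.522  0.1175 0.2785]
lid h 0.01125233910965492 slope [-0.1513 -0.5296] ((-0.06744943559169769, 0.8511523008346558), 45.61545944213867)
bar 1168 0.035116415299091125 ((-0.21296489238739014, 1.5242938995361328), (49.31373596191406, 13.610237121582031), 76.78935241699219)
```

View pics/v7.png

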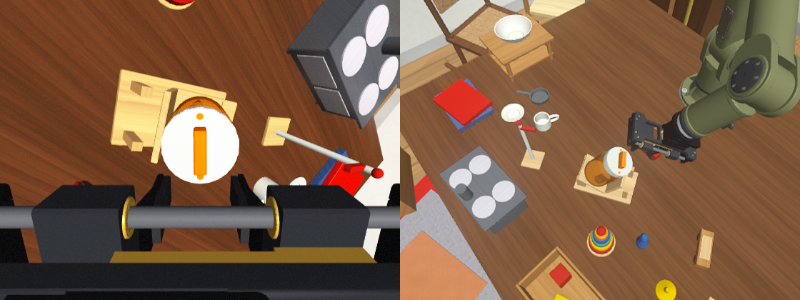

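The lid is level and its top is 11.3 mm above the rim, so the cap's origin is 10.2 mm below it. With the cap turned 76.8°, it is locked. The toys are where they were and the hand is clear.

```bash
python3 -c "
from cell import env
print(env.sign_off())"
```

```text
the job is handed in; nothing more can be done
None
```

The battery is in the jar, the cap is locked on (turned to its stop and sprung up), and the job was handed in at about 18 s; the toys I could see in the last pictures hadn't moved, though the gripper partly hid the red wagon.

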